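Sweep the coffee pods into the open tray

TASK

Clear the coffee corner: with your fingertips, gently sweep the two orange coffee pods along the counter into the open-fronted wooden tray, until both are wholly inside the tray. Only push them - do not pick up, squeeze or tip over any pod, for the thin cups crush easily. Leave the purple pod, the sprinkles jar, the cookie cutters and everything else on the counter where it stands.

Things in the scene. Friction and masses are not known exactly. Their poses are not given: they have to be found in the camera images.
- pod_a: orange upside-down coffee pod, about 20 g, slides freely: white collar 54 mm in diameter from the counter up to 12 mm, then a cup narrowing from 46 to 36 mm, 40 mm tall in all; origin at the centre of its underside, z up, round so its yaw means nothing
- pod_b: orange upside-down coffee pod, about 20 g, slides freely: white collar 54 mm in diameter from the counter up to 12 mm, then a cup narrowing from 46 to 36 mm, 40 mm tall in all; origin at the centre of its underside, z up, round so its yaw means nothing
- pod_purple: purple upside-down coffee pod, about 20 g, slides freely: white collar 54 mm in diameter from the counter up to 12 mm, then a cup narrowing from 46 to 36 mm, 40 mm tall in all; origin at the centre of its underside, z up, round so its yaw means nothing; stands among the orange ones and must stay where it is
- sprinkles: small red jar of sprinkles with a pink cap, 42 mm in diameter, 52 mm tall, stands among the pods; origin at the centre of its underside; must stay where it is
- tray: fixed three-sided wooden tray with no floor (the counter runs on into it under a paper-thin cork-coloured patch, no step): inner space 110 mm deep (x) and 190 mm wide (y), walls 8 mm thick and 30 mm high on both sides and at the back; the front is fully open. Origin on the counter at the centre of the inner space; its x axis points from the open front to the back wall, y along the front, z up
- tray_mouth (a point): middle of the tray's open front edge, on the counter, 55 mm in front of the tray's origin; axes as the tray's: x into the tray (back wall's inner face at x = 110 mm), y along the front (side walls' inner faces at y = +-95 mm)
- jar: squat glass jar with a brass-coloured lid, 84 mm in diameter, 80 mm tall, near the counter's far edge; origin at the centre of its underside
- cutter_a: round steel cookie cutter, 68 mm in diameter, 22 mm tall, on the far side; origin at the centre of its underside
- cutter_b: round copper cookie cutter, 52 mm in diameter, 22 mm tall, on the far side; origin at the centre of its underside
- mug: blue ceramic mug, 80 mm in diameter, 95 mm tall, at the far right, handle pointing away from the robot; origin at the centre of its underside
- spoon: teaspoon, 150 mm long, lying on the far side; origin under its middle, x along its length

How it is judged:
At the end, for the whole second after the job is handed in: Both orange pods stand upright (within 0.2 rad) and at rest on the counter inside the tray, each centre at least 22 mm past the open front edge (pod radius 27 mm); every other loose thing listed is within 20 mm of where it began (x of pod_a in the frame of tray_mouth between 0.022 and 0.095 m and y of pod_a in the frame of tray_mouth between -0.08 and 0.08 m and angle between each of pod_a, pod_b's own z axis and vertical below 0.2 rad and height (world z) of each of pod_a, pod_b below 0.008 m and linear speed of each of pod_a, pod_b below 0.02 m/s and x of pod_b in the frame of tray_mouth between 0.022 and 0.095 m and y of pod_b in the frame of tray_mouth between -0.08 and 0.08 m and distance of each of pod_purple, sprinkles, jar, cutter_a, cutter_b, mug, spoon from where it was at the start of the episode below 0.02 m); the robot touches nothing.
It fails at once if a pod is lifted off the counter (its underside's centre more than 12 mm up) (height (world z) of any of pod_a, pod_b, pod_purple above 0.012 m).
It fails at once if a pod is tipped by more than 0.6 rad (angle between any of pod_a, pod_b, pod_purple's own z axis and vertical above 0.6 rad).
It fails at once if the fingers squeeze or press a pod with more than 25 N (contact force between the fingers and pod_a above 25 N or contact force between the fingers and pod_b above 25 N or contact force between the fingers and pod_purple above 25 N).
It fails at once if something that should stay is shifted by more than 20 mm (distance of any of pod_purple, sprinkles, jar, cutter_a, cutter_b, mug, spoon from where it was at the start of the episode above 0.02 m).
It also fails if it takes over 72 s, if anything falls off the work surface, if the arm or the gripper's body presses on something with over 40 N, if the wrist force passes 120 N, or if a joint passes its speed limit or range.

ROBOT

A 6-joint arm with a two-finger parallel gripper is mounted at the origin on the work surface. World frame = base frame: x ahead of the robot, y to its left, z up, the work surface at z = 0. Lengths are in m, angles in rad, forces in N, time in s.
With the tool pointing down it reaches from about 0.3 to 1 m from the base axis. Payload 5.1 kg.
Tool frame: the origin (TCP) lies on the centre line of the jaws, within the pads' length; the fingertips stand 19 mm ahead of it and the grasp point (between the pads) is the TCP; z points along the fingers, y is the line along which they close (so a half turn about z gives the same grasp; the last joint's range is limited). The gripper opens to 95 mm and grips with 3 to 60 N. Pads are 20 mm wide; open, the fingers measure 119 mm over their backs; the gripper's body (75 mm by 180 mm) begins 59 mm behind the grasp point.
Start: joints at [-1.32, 0.124, 1.65, -0, 1.367, -0.083], TCP at [0.213, -0.614, 0.234] pointing down, gripper open.
Joint ranges: [-2.61, 2.61], [-1.02, 2.33], [0.03, 2.71], [-1.35, 4.49], [0.32, 2.68], [-2.91, 2.91]. Speed limits (rad/s): [2.57, 2.57, 3.14, 3.14, 3.14, 3.14].

INTERFACE

Orientations are given as a 3x3 rotation matrix whose columns are the frame's x, y, z axes.
In Python, from rig import observe, cams, workorder gives the robot as it stands.
- The arm moves only by the tool step_arm, never from a script. Its argument "commands" is a list of rows, each a list of 3 entries, a list of its own where there are three numbers: the shift along the tool's x, y, z in mm, then the turn, a rotation vector about the tool's x, y, z in degrees, then the closure, from 0 (fully open) to 1 (shut). In form: [[[dx, dy, dz], [wx, wy, wz], hand], ...]. A call has 1 to 5 rows; each row shifts and turns the commanded pose from where the row before left it, along the tool's axes as they then stand; what a row does not reach is not made up. A row lasts 1/8 s, in which the tool goes at most 62.5 mm and 10.7 degrees, less where a joint would pass 70% of its speed; a pose out of reach is approached as far as the arm can. A call is refused whole if a number of a shift passes 62.5 or a number of a turn 10.7, either way. A call with a gripper value outside its range is refused whole. The fingers move at their own pace and stop on an object; "squeeze" is the grip in N (left out, the last holds). Time passes only in rows, so rows that do not move let the fingers close. It gives the time, the measured TCP pose, the force, the opening and the grip force at its end, in the units of the state.
- observe(): the state, without advancing time (a new reading comes with each control period).
- cams.camera(name): name is "scene" or "side" or "wrist"; returns a dict with "image" (480x640x3 uint8, red, green, blue), "fov_y" (degrees; the focal length in pixels is half the picture's height over the tangent of half this angle, whatever the lens; pixels are square), "cx", "cy" (the principal point, pixels), "rvec" (rotation vector, rad) and "tvec" (3), from world to camera coordinates, as OpenCV has them; the wrist camera has in their place "mount" (4x4, takes a point from camera to tool coordinates, whose origin is the TCP and whose axes are the flange's). Camera axes: x right, y down, z forward; pixel columns grow to the right and rows downward; lengths in m; the calibration is good to about 2 mm. A picture is of the moment at which its call begins: read the wrist's pose just before it. There is no depth.
- workorder.job_done(): hands the job in; it is judged then, once.
The state is a dict: "time_s": time; "qpos": joint angles; "joint_velocities": joint speeds; "joint_torque": joint torques, N m; "eef_pos": TCP position; "tcp_rot": TCP orientation; "wrist_force": force on the tool from outside, world axes, zero at the start; "wrist_torque": the same for the moment, N m; "opening": finger opening in m; "grip_force": force on a finger pad.
Only numpy, scipy, OpenCV 4.12 (cv2) and the standard library are available. Lean on these libraries where they do the work, as an engineer would, in place of code of your own. Each camera call takes 0.05 s, during which the arm holds its last target. There are 200 camera calls.

## Working session

There is one attempt and no reset: what is moved stays moved. The work goes in short steps, Python scripts to look and compute and a tool call to move; the robot and the scene stay as the last step left them, time stands still between calls to the robot, and variables do not carry over. Pictures are saved under pics/ and viewed, at most 10 in all, crops included, and the job is handed in when it is done.

Besides the shell and the picture viewer there is one more tool, called as a command line: name --argument value ..., lists and objects as JSON in quotes. step_arm: Moves the arm, as the interface text tells. Its arguments: {"type":"object","properties":{"commands":{"type":"array","items":{"type":"array"}},"squeeze":{"type":"number"}},"required":["commands"]}

```bash
mkdir -p pics
cat > h.py <<'E'
import numpy as np, cv2
from rig import observe, cams, workorder
def cam(n):
    c=cams.camera(n); im=c["image"]; f=im.shape[0]/2/np.tan(np.radians(c["fov_y"])/2)
    R=cv2.Rodrigues(np.array(c["rvec"],float))[0]; t=np.array(c["tvec"],float).ravel()
    return im,f,c["cx"],c["cy"],R,t
def ray(C,u,v,z=0.):
    im,f,cx,cy,R,t=C; o=-R.T@t; d=R.T@np.array([(u-cx)/f,(v-cy)/f,1]); return o+d*(z-o[2])/d[2]
def save(im,n): cv2.imwrite("pics/"+n,cv2.cvtColor(im,cv2.COLOR_RGB2BGR))
E
python3 - <<'E'
from h import *
s=observe(); print(s["tcp_rot"],s["time_s"])
for n in("scene","side"):
    C=cam(n); save(C[0],n+"0.png"); print(n,C[1:4],-C[4].T@C[5])
E
```

```text
[[ 9.44792078e-01  3.27670033e-01 -5.27140917e-04]
 [ 3.27670419e-01 -9.44789971e-01  2.00181909e-03]
 [ 1.57898675e-04 -2.06403130e-03 -9.99997857e-01]] 0.0
scene (np.float64(463.2854666142035), 316.4003770476644, 233.03428211219023) [0.94355176 0.39687101 0.80234462]
side (np.float64(539.2494278828063), 322.40546712746533, 241.1966709804433) [ 0.50764968 -0.74100964  0.76272639]
```

View pics/scene0.png

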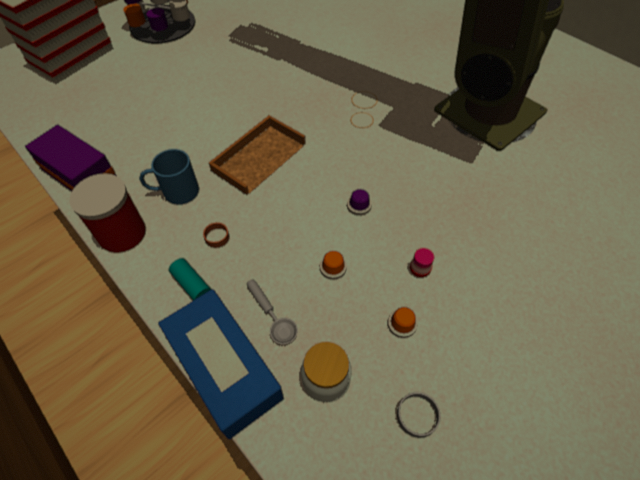

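View pics/side0.png

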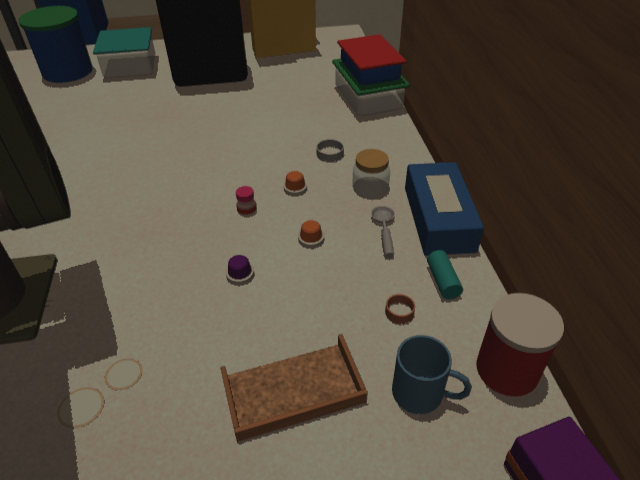

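The scene view shows orange pods at (333,262) and (403,320), purple at (360,200), sprinkles at (423,260) and the tray around (258,155). In the side view they are at (311,230), (295,182), (239,267), (246,198), with the tray at (295,385) and its open side towards the pods.

```bash
cat > m.py <<'E'
from h import *
def blobs(C,lo,hi,z,amin=60):
    hsv=cv2.cvtColor(C[0],cv2.COLOR_RGB2HSV); m=cv2.inRange(hsv,lo,hi)
    n,l,st,ce=cv2.connectedComponentsWithStats(m)
    out=[]
    for i in range(1,n):
        if amin<st[i,4]<1500:
            p=ray(C,*ce[i],z)
            if .2<p[0]<1.1 and abs(p[1])<.75: out.append((ce[i].round(),st[i,4],p[:2].round(4)))
    return out
B={"orange":((6,190,110),(14,255,255),.027),"purple":((130,120,25),(155,255,255),.027),"pink":((160,150,120),(179,255,255),.045)}
def pods(names=("scene","side")):
    for n in names:
        C=cam(n)
        for k,b in B.items():
            for o in blobs(C,*b): print(n,k,*o)
E
python3 - <<'E'
from m import *
pods()
C=cam("side")
for p in [(223,368),(342,342),(237,432),(365,398)]: print(ray(C,*p,.03).round(3))
im=np.hstack([cv2.resize(C[0][325:445,210:380],None,fx=2.35,fy=2.35,interpolation=cv2.INTER_CUBIC),
 cv2.resize(cam("scene")[0][105:200,195:320],(371,282),interpolation=cv2.INTER_CUBIC)])
save(im,"tray.png"); print(im.shape)
E
```

```text
scene orange [333. 259.] 225 [0.6084 0.0623]
scene orange [405. 317.] 281 [0.5974 0.2381]
scene purple [360. 199.] 264 [ 0.4636 -0.0075]
scene pink [424. 256.] 228 [0.4837 0.1825]
side purple [238. 267.] 403 [ 0.4617 -0.0162]
side pink [244. 191.] 124 [0.4871 0.1911]
[ 0.426 -0.238  0.03 ]
[ 0.621 -0.222  0.03 ]
[ 0.442 -0.35   0.03 ]
[ 0.636 -0.329  0.03 ]
(282, 771, 3)
```

View pics/tray.png

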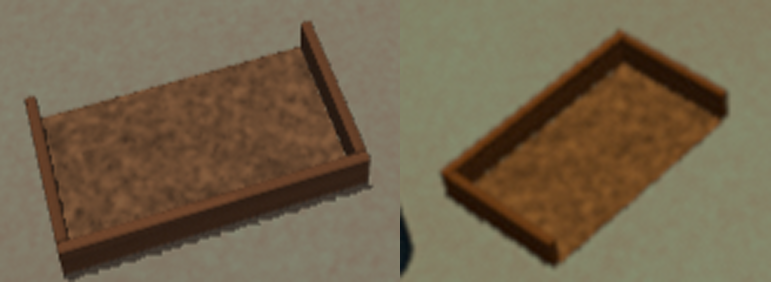

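The crops show clear wall-top corners. In the side view the front ends are (223,367) and (341,335) and the back outer corners (235.5,430) and (367,391). In the scene view the front ends are (247,185) and (305,138) and the back corners (209.5,165) and (269,116).

```bash
sed -i 's/(6,190,110)/(4,150,90)/' m.py
python3 - <<'E'
from m import *
pods(("side",))
C=cam("side")
for p in [(223.2,367),(341,335),(235.5,430),(367,391)]: print(ray(C,*p,.03).round(3))
C=cam("scene"); print()
for p in [(305,138),(247,185),(269,116),(209.5,165)]: print(ray(C,*p,.03).round(3))
E
```

```text
side orange [294. 176.] 133 [0.6029 0.2482]
side orange [310. 227.] 177 [0.6132 0.0723]
side orange [351. 362.] 168 [ 0.6289 -0.2605]
side orange [229. 397.] 225 [ 0.4328 -0.2898]
side orange [298. 411.] 476 [ 0.533 -0.331]
side purple [238. 267.] 404 [ 0.4617 -0.0163]
side pink [244. 191.] 124 [0.4871 0.1911]
[ 0.426 -0.237  0.03 ]
[ 0.622 -0.208  0.03 ]
[ 0.44  -0.347  0.03 ]
[ 0.642 -0.317  0.03 ]

[ 0.429 -0.224  0.03 ]
[ 0.618 -0.202  0.03 ]
[ 0.443 -0.342  0.03 ]
[ 0.644 -0.307  0.03 ]
```

Run:
```python
from h import *
S=cam("scene");D=cam("side"); M=np.array([.525,-.214]); a=np.radians(8.5); X=np.array([np.sin(a),-np.cos(a)]);Y=np.array([np.cos(a),np.sin(a)])
def P(n,c,u,v,z): p=ray(c,u,v,z)[:2]; print(n,p.round(3),"tray",((p-M)@X).round(3),((p-M)@Y).round(3))
P("cutb",D,400,309,.011);P("cutb",S,216,235,.011)
P("mugrim",D,423,360,.095);P("mugrim",S,173,160,.095)
P("spA",D,388,255,.003);P("spB",D,383,215,.003);P("spA",S,252,283,.003);P("spB",S,284,332,.003)
P("jar",D,372,160,.08);P("jar",S,327,362,.08)
P("cutA",D,330,150,.011);P("cutA",S,417,414,.011)
for n,p in dict(A=(.611,.067),B=(.600,.243),pu=(.463,-.012),sp=(.485,.187)).items():
  p=np.array(p);print(n,((p-M)@X).round(3),((p-M)@Y).round(3))
def W(n,x,y): print(n,(M+x*X+y*Y).round(3))
W("tA",.06,-.035);W("tB",.06,.04)
```

```text
cutb [ 0.74  -0.156] tray -0.026 0.221
cutb [ 0.74  -0.152] tray -0.029 0.222
mugrim [ 0.721 -0.319] tray 0.133 0.179
mugrim [ 0.718 -0.312] tray 0.125 0.176
spA [ 0.756 -0.012] tray -0.166 0.258
spB [0.776 0.108] tray -0.282 0.296
spA [ 0.753 -0.016] tray -0.162 0.254
spB [0.772 0.104] tray -0.278 0.291
jar [0.771 0.205] tray -0.378 0.305
jar [0.77  0.217] tray -0.39 0.307
cutA [0.705 0.361] tray -0.542 0.263
cutA [0.705 0.363] tray -0.544 0.263
A -0.265 0.127
B -0.441 0.142
pu -0.209 -0.031
sp -0.403 0.02
tA [ 0.499 -0.279]
tB [ 0.573 -0.267]
```

step_arm --commands '[[[0,0,0],[0,0,-10.6],0.62],[[0,0,0],[0,0,-10.6],0.62],[[0,0,0],[0,0,-10.6],0.62],[[0,0,0],[0,0,-10.6],0.62],[[0,0,0],[0,0,-10.6],0.62]]'

```text
time_s: 1.18
eef_pos: [0.2129, -0.6141, 0.2337]
tcp_rot: [[0.301, 0.954, 0.0], [0.954, -0.301, -0.0], [-0.0, 0.0, -1.0]]
wrist_force: [0.4, -0.0, -1.5]
opening: 0.0506
grip_force: 0.0
```

step_arm --commands '[[[58,12,0],[0,0,0],0.62],[[58,12,0],[0,0,0],0.62],[[58,12,0],[0,0,0],0.62],[[58,12,0],[0,0,0],0.62],[[58,12,0],[0,0,0],0.62]]'

```text
time_s: 1.8
eef_pos: [0.3597, -0.3549, 0.234]
tcp_rot: [[0.307, 0.952, 0.001], [0.952, -0.307, -0.001], [-0.0, 0.001, -1.0]]
wrist_force: [0.9, -0.6, -0.3]
opening: 0.0359
grip_force: 0.0
```

step_arm --commands '[[[58,12,0],[0,0,0],0.62],[[58,12,0],[0,0,0],0.62],[[58,12,0],[0,0,0],0.62],[[58,12,0],[0,0,0],0.62],[[58,12,0],[0,0,0],0.62]]'

```text
time_s: 2.42
eef_pos: [0.5059, -0.0971, 0.2341]
tcp_rot: [[0.307, 0.952, 0.001], [0.952, -0.307, -0.001], [-0.0, 0.001, -1.0]]
wrist_force: [0.3, -0.8, 0.1]
opening: 0.0363
grip_force: 0.0
```

step_arm --commands '[[[51,10,0],[0,0,0],0.62],[[51,10,0],[0,0,0],0.62],[[51,10,0],[0,0,0],0.62],[[51,10,0],[0,0,0],0.62],[[51,10,0],[0,0,0],0.62]]'

```text
time_s: 3.05
eef_pos: [0.6317, 0.13, 0.2338]
tcp_rot: [[0.307, 0.952, 0.0], [0.952, -0.307, -0.0], [0.0, 0.001, -1.0]]
wrist_force: [1.2, -1.0, -0.3]
opening: 0.036
grip_force: 0.0
```

step_arm --commands '[[[0,0,40],[0,0,0],0.62],[[0,0,30],[0,0,0],0.62],[[0,0,20],[0,0,0],0.62],[[0,0,0],[0,0,0],0.62]]'

```text
time_s: 3.55
eef_pos: [0.6299, 0.1281, 0.1418]
tcp_rot: [[0.307, 0.952, -0.003], [0.952, -0.307, -0.0], [-0.001, -0.003, -1.0]]
wrist_force: [0.3, 0.5, -0.5]
opening: 0.0361
grip_force: 0.0
```

Run:
```python
from m import *
print(observe()["eef_pos"]); pods(("scene",))
C=cams.camera("wrist"); save(C["image"],"w1.png"); print(C["mount"],C["fov_y"],C["cx"],C["cy"])
```

```text
[0.62990666 0.1281311  0.14176993]
scene orange [244. 151.] 375 [ 0.5582 -0.2917]
scene orange [405. 318.] 383 [0.6001 0.2402]
scene pink [424. 256.] 242 [0.4844 0.183 ]
[[ 8.92127392e-04 -9.68940103e-01 -2.47293918e-01  6.80787772e-02]
 [ 9.99999337e-01  1.04447514e-03 -4.84876674e-04  1.07569821e-03]
 [ 7.28108805e-04 -2.47293321e-01  9.68940392e-01 -1.51684801e-01]
 [ 0.00000000e+00  0.00000000e+00  0.00000000e+00  1.00000000e+00]] 63.749665214710774 320.2006916906927 237.76221802364287
```

View pics/w1.png

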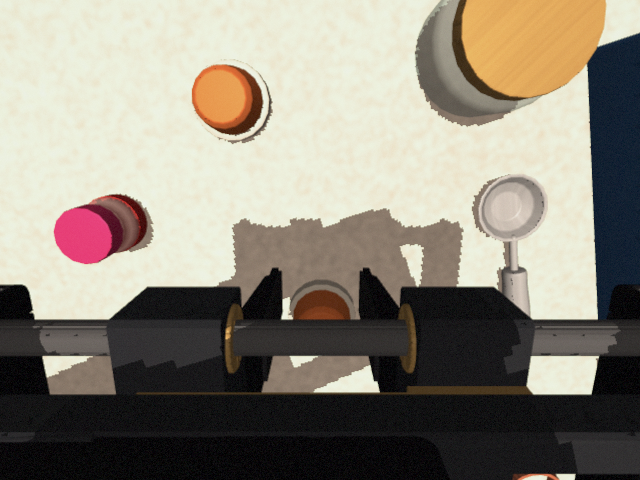

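The wrist view shows pod A centred between the fingers at about (322,303). Pod B's collar is at (233,100), sprinkles at (100,230), and the spoon and jar are well clear. I'll compute B from this view.

```bash
cat >> h.py <<'E'
def wcam():
    s=observe(); c=cams.camera("wrist"); im=c["image"]; f=240/np.tan(np.radians(c["fov_y"])/2)
    T=np.eye(4); T[:3,:3]=s["tcp_rot"]; T[:3,3]=s["eef_pos"]; T=T@np.array(c["mount"]); R=T[:3,:3].T
    return im,f,c["cx"],c["cy"],R,-R@T[:3,3]
E
python3 - <<'E'
from h import *
C=wcam(); print(ray(C,236,101,.008),ray(C,223,97,.04),ray(C,322,282,.012)," =A collar rear edge", ray(C,115,222,.0))
E
```

```text
[0.60499852 0.23607046 0.008     ] [0.60344788 0.23598468 0.04      ] [0.62180129 0.08922068 0.012     ]  =A collar rear edge [0.4811829 0.1823036 0.       ]
```

step_arm --commands '[[[0,0,40],[0,0,0],0.62],[[0,0,40],[0,0,0],0.62],[[0,0,25],[0,0,0],0.62],[[0,0,11],[0,0,0],0.62],[[0,0,0],[0,0,0],0.62]]'

```text
time_s: 4.32
eef_pos: [0.6315, 0.1284, 0.0283]
tcp_rot: [[0.307, 0.952, 0.001], [0.952, -0.307, 0.0], [0.0, 0.001, -1.0]]
wrist_force: [-0.3, -0.2, 1.1]
opening: 0.0361
grip_force: 0.0
```

step_arm --commands '[[[-10,1,3],[0,0,0],0.62],[[-10,1,0],[0,0,0],0.62],[[-7,1,0],[0,0,0],0.62],[[-6,0,0],[0,0,0],0.62],[[-6,0,0],[0,0,0],0.62]]'

```text
time_s: 4.95
eef_pos: [0.6219, 0.09, 0.0248]
tcp_rot: [[0.307, 0.952, 0.0], [0.952, -0.307, 0.0], [0.0, 0.0, -1.0]]
wrist_force: [0.6, 0.6, 0.1]
opening: 0.0362
grip_force: 0.1
```

step_arm --commands '[[[-8,0,0],[0,0,0],0.62],[[-10,0,0],[0,0,0],0.62],[[-12,0,0],[0,0,0],0.62],[[-12,0,0],[0,0,0],0.62],[[-12,0,0],[0,0,0],0.62]]'

```text
time_s: 5.58
eef_pos: [0.6051, 0.0381, 0.0247]
tcp_rot: [[0.307, 0.952, 0.0], [0.952, -0.307, 0.0], [0.0, 0.0, -1.0]]
wrist_force: [0.4, -0.6, 0.4]
opening: 0.0365
grip_force: 0.2
```

Run:
```python
from m import *
print(observe()["eef_pos"]); pods(("side",)); C=cam("side"); save(C[0][120:440,180:480],"s1.png")
```

```text
[0.60506582 0.03810545 0.02469918]
side orange [291. 399.] 994 [ 0.5249 -0.3086]
side purple [238. 267.] 418 [ 0.462 -0.017]
side purple [510. 470.] 65 [ 0.8071 -0.468 ]
side pink [244. 191.] 138 [0.4871 0.1896]
```

View pics/s1.png

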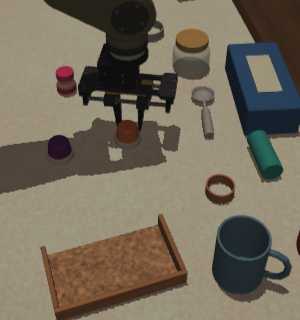

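The side view shows pod A at crop (127,132), seated in front of both fingertips and moving with them. Everything else stands where it did, so I'll carry on pushing.

step_arm --commands '[[[-12,0,0],[0,0,0],0.62],[[-14,-1,0],[0,0,0],0.62],[[-14,0,0],[0,0,0],0.62],[[-14,-1,0],[0,0,0],0.62],[[-14,0,0],[0,0,0],0.62]]'

```text
time_s: 6.3
eef_pos: [0.5821, -0.0261, 0.0246]
tcp_rot: [[0.307, 0.952, -0.0], [0.952, -0.307, 0.0], [-0.0, -0.0, -1.0]]
wrist_force: [0.4, 0.1, -0.0]
opening: 0.036
grip_force: 0.1
```

step_arm --commands '[[[-14,0,0],[0,0,0],0.62],[[-14,-1,0],[0,0,0],0.62],[[-14,0,0],[0,0,0],0.62],[[-14,-1,0],[0,0,0],0.62],[[-14,0,0],[0,0,0],0.62]]'

```text
time_s: 6.92
eef_pos: [0.5588, -0.092, 0.0247]
tcp_rot: [[0.307, 0.952, -0.0], [0.952, -0.307, 0.0], [0.0, -0.0, -1.0]]
wrist_force: [0.9, 0.3, -0.1]
opening: 0.0361
grip_force: 0.1
```

step_arm --commands '[[[-14,0,0],[0,0,0],0.62],[[-14,0,0],[0,0,0],0.62],[[-14,0,0],[0,0,0],0.62],[[-14,0,0],[0,0,0],0.62],[[-14,0,0],[0,0,0],0.62]]'

```text
time_s: 7.55
eef_pos: [0.5374, -0.1587, 0.0246]
tcp_rot: [[0.307, 0.952, -0.0], [0.952, -0.307, 0.0], [0.0, -0.0, -1.0]]
wrist_force: [0.2, 0.6, -0.5]
opening: 0.0363
grip_force: 0.1
```

Run:
```python
from m import *
print(observe()["eef_pos"]); pods(("side",)); C=cam("side"); save(C[0][180:460,180:480],"s2.png")
```

```text
[ 0.53737858 -0.15866989  0.02464043]
side orange [398. 306.] 71 [ 0.733  -0.1617]
side orange [290. 400.] 998 [ 0.5238 -0.3105]
side purple [236. 262.] 156 [ 0.4575 -0.0021]
side purple [510. 471.] 69 [ 0.8073 -0.4685]
```

View pics/s2.png

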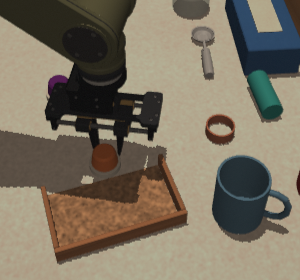

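Pod A, at crop (105,158), is at the tray mouth and still seated between the fingertips. Purple is only partly hidden by the gripper. I'll do the last ~97 mm, slowing at the end, then back off and rise.

step_arm --commands '[[[-14,0,0],[0,0,0],0.62],[[-14,0,0],[0,0,0],0.62],[[-14,0,0],[0,0,0],0.62],[[-14,0,0],[0,0,0],0.62],[[-13,0,0],[0,0,0],0.62]]'

```text
time_s: 8.28
eef_pos: [0.5162, -0.2244, 0.0246]
tcp_rot: [[0.307, 0.952, -0.0], [0.952, -0.307, 0.0], [0.0, -0.0, -1.0]]
wrist_force: [0.3, 0.8, 0.3]
opening: 0.0361
grip_force: 0.1
```

step_arm --commands '[[[-10,0,0],[0,0,0],0.62],[[-8,0,0],[0,0,0],0.62],[[-6,0,0],[0,0,0],0.62],[[-4,0,0],[0,0,0],0.62],[[0,0,0],[0,0,0],0.62]]'

```text
time_s: 8.9
eef_pos: [0.5079, -0.2502, 0.0246]
tcp_rot: [[0.307, 0.952, 0.0], [0.952, -0.307, 0.0], [0.0, 0.0, -1.0]]
wrist_force: [-0.2, 0.4, 0.6]
opening: 0.0362
grip_force: 0.0
```

step_arm --commands '[[[5,0,0],[0,0,0],0.62],[[15,0,0],[0,0,0],0.62],[[20,0,0],[0,0,0],0.62],[[0,0,-40],[0,0,0],0.62],[[0,0,-60],[0,0,0],0.62]]'

```text
time_s: 9.52
eef_pos: [0.5189, -0.2094, 0.1232]
tcp_rot: [[0.305, 0.952, -0.005], [0.952, -0.305, 0.003], [0.001, -0.006, -1.0]]
wrist_force: [0.8, -0.6, -0.3]
opening: 0.0362
grip_force: 0.0
```

step_arm --commands '[[[0,0,-20],[0,0,-7.3],0.62],[[0,0,0],[0,0,-7.2],0.62],[[57,6,0],[0,0,0],0.62],[[57,6,0],[0,0,0],0.62],[[57,6,0],[0,0,0],0.62]]'

```text
time_s: 10.15
eef_pos: [0.5482, -0.0394, 0.1448]
tcp_rot: [[0.058, 0.998, 0.0], [0.998, -0.058, 0.0], [0.0, 0.0, -1.0]]
wrist_force: [0.8, -0.3, 0.0]
opening: 0.0363
grip_force: 0.0
```

step_arm --commands '[[[57,6,0],[0,0,0],0.62],[[57,6,0],[0,0,0],0.62],[[57,6,0],[0,0,0],0.62],[[57,6,0],[0,0,0],0.62],[[57,6,0],[0,0,0],0.62]]'

```text
time_s: 10.78
eef_pos: [0.5942, 0.2438, 0.1447]
tcp_rot: [[0.057, 0.998, 0.0], [0.998, -0.057, 0.0], [0.0, 0.0, -1.0]]
wrist_force: [0.9, -0.3, -0.4]
opening: 0.0361
grip_force: 0.0
```

step_arm --commands '[[[60,9,0],[0,0,0],0.62],[[0,0,0],[0,0,0],0.62]]'

```text
time_s: 11.02
eef_pos: [0.6064, 0.3049, 0.1443]
tcp_rot: [[0.053, 0.999, -0.0], [0.999, -0.053, 0.001], [0.001, -0.0, -1.0]]
wrist_force: [-0.2, -1.5, 0.2]
opening: 0.0359
grip_force: 0.0
```

Run:
```python
from m import *
print(observe()["eef_pos"]); pods(("scene","side"))
C=wcam();D=cam("side"); save(np.hstack([cv2.resize(C[0],(400,300)),cv2.resize(D[0],(400,300))]),"w2.png")
```

```text
[0.60642277 0.30494938 0.14430586]
scene orange [244. 150.] 367 [ 0.558  -0.2926]
scene orange [268. 140.] 243 [ 0.4969 -0.2808]
scene purple [360. 199.] 280 [ 0.4648 -0.0076]
side orange [351. 362.] 176 [ 0.6289 -0.2605]
side orange [229. 397.] 237 [ 0.4329 -0.29  ]
side orange [271. 382.] 432 [ 0.499  -0.2744]
side orange [298. 411.] 509 [ 0.5334 -0.3311]
side purple [238. 267.] 411 [ 0.4619 -0.0163]
```

View pics/w2.png

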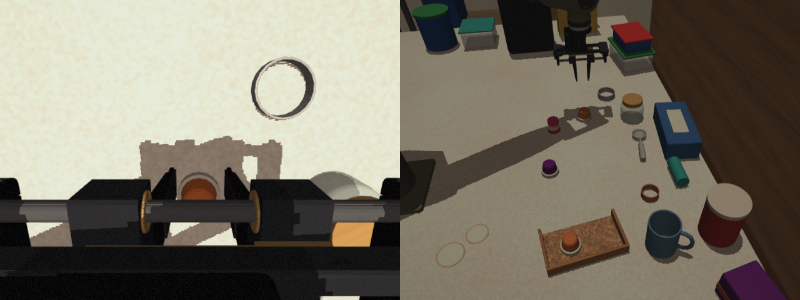

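The wrist view shows pod B centred between the fingers at (199,187). The side view shows pod A standing in the tray, and purple has not moved. Now I'll lower the fingers behind B.

step_arm --commands '[[[0,0,40],[0,0,0],0.62],[[0,0,40],[0,0,0],0.62],[[0,0,25],[0,0,0],0.62],[[0,0,14],[0,0,0],0.62],[[0,0,0],[0,0,0],0.62]]'

```text
time_s: 11.85
eef_pos: [0.607, 0.2987, 0.0249]
tcp_rot: [[0.06, 0.998, -0.002], [0.998, -0.06, -0.001], [-0.001, -0.002, -1.0]]
wrist_force: [-0.2, 0.5, 0.8]
opening: 0.0363
grip_force: 0.0
```

step_arm --commands '[[[-10,0,0],[0,0,0],0.62],[[-10,0,0],[0,0,0],0.62],[[-7,0,0],[0,0,0],0.62],[[-6,0,0],[0,0,0],0.62],[[-6,0,0],[0,0,0],0.62]]'

```text
time_s: 12.48
eef_pos: [0.6052, 0.2604, 0.0259]
tcp_rot: [[0.059, 0.998, 0.0], [0.998, -0.059, 0.0], [0.0, 0.0, -1.0]]
wrist_force: [-0.8, 1.1, 0.8]
opening: 0.0363
grip_force: 0.2
```

step_arm --commands '[[[-8,0,0],[0,0,0],0.62],[[-10,0,0],[0,0,0],0.62],[[-12,0,0],[0,0,0],0.62],[[-13,0,0],[0,0,0],0.62],[[-14,0,0],[0,0,0],0.62]]'

```text
time_s: 13.1
eef_pos: [0.6018, 0.2029, 0.0257]
tcp_rot: [[0.059, 0.998, 0.0], [0.998, -0.059, -0.0], [-0.0, 0.0, -1.0]]
wrist_force: [-0.2, 0.4, 0.4]
opening: 0.0359
grip_force: 0.3
```

step_arm --commands '[[[-14,0,0],[0,0,0],0.62],[[-14,0,0],[0,0,0],0.62],[[-14,0,0],[0,0,0],0.62],[[-14,0,0],[0,0,0],0.62],[[-14,0,0],[0,0,0],0.62]]'

```text
time_s: 13.72
eef_pos: [0.5976, 0.1331, 0.0256]
tcp_rot: [[0.059, 0.998, -0.0], [0.998, -0.059, 0.0], [0.0, -0.0, -1.0]]
wrist_force: [-0.4, 0.7, 1.3]
opening: 0.036
grip_force: 0.3
```

Run:
```python
from m import *
print(observe()["eef_pos"]); pods(("side",)); C=cam("side"); save(C[0][120:460,180:480],"s3.png")
```

```text
[0.59760556 0.13308608 0.0256443 ]
side orange [291. 399.] 980 [ 0.5252 -0.3087]
side orange [271. 382.] 439 [ 0.499  -0.2746]
side purple [238. 267.] 419 [ 0.462  -0.0158]
side pink [244. 191.] 138 [0.4871 0.1896]
```

View pics/s3.png

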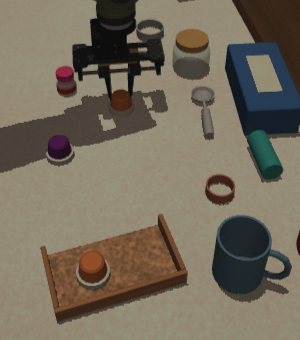

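Pod B, at crop (121,101), is seated ahead of the fingers. A stands in the tray at (92,266), and the other things have not moved. I'll push on ~365 mm.

step_arm --commands '[[[-14,0,0],[0,0,0],0.62],[[-14,0,0],[0,0,0],0.62],[[-14,0,0],[0,0,0],0.62],[[-14,0,0],[0,0,0],0.62],[[-14,0,0],[0,0,0],0.62]]'

```text
time_s: 14.45
eef_pos: [0.5935, 0.0631, 0.0256]
tcp_rot: [[0.059, 0.998, -0.0], [0.998, -0.059, -0.0], [-0.0, -0.0, -1.0]]
wrist_force: [0.0, -1.0, 0.1]
opening: 0.0364
grip_force: 0.1
```

step_arm --commands '[[[-14,0,0],[0,0,0],0.62],[[-14,0,0],[0,0,0],0.62],[[-14,0,0],[0,0,0],0.62],[[-14,0,0],[0,0,0],0.62],[[-14,0,0],[0,0,0],0.62]]'

```text
time_s: 15.08
eef_pos: [0.5894, -0.0067, 0.0257]
tcp_rot: [[0.059, 0.998, -0.0], [0.998, -0.059, -0.0], [-0.0, -0.0, -1.0]]
wrist_force: [0.2, -0.0, -0.8]
opening: 0.0363
grip_force: 0.1
```

step_arm --commands '[[[-14,0,0],[0,0,0],0.62],[[-14,0,0],[0,0,0],0.62],[[-14,0,0],[0,0,0],0.62],[[-14,0,0],[0,0,0],0.62],[[-14,0,0],[0,0,0],0.62]]'

```text
time_s: 15.7
eef_pos: [0.5853, -0.0765, 0.0256]
tcp_rot: [[0.059, 0.998, -0.0], [0.998, -0.059, 0.0], [0.0, -0.0, -1.0]]
wrist_force: [0.7, 0.0, 0.2]
opening: 0.0363
grip_force: 0.1
```

step_arm --commands '[[[-14,0,0],[0,0,0],0.62],[[-14,0,0],[0,0,0],0.62],[[-14,0,0],[0,0,0],0.62],[[-14,0,0],[0,0,0],0.62],[[-14,0,0],[0,0,0],0.62]]'

```text
time_s: 16.32
eef_pos: [0.5811, -0.1464, 0.0257]
tcp_rot: [[0.059, 0.998, 0.0], [0.998, -0.059, 0.0], [0.0, 0.0, -1.0]]
wrist_force: [-0.1, -0.4, -0.1]
opening: 0.0361
grip_force: 0.1
```

Run:
```python
from m import *
print(observe()["eef_pos"]); C=cam("side"); save(C[0][180:460,180:480],"s4.png")
```

```text
[ 0.58114514 -0.14644389  0.02565427]
```

View pics/s4.png

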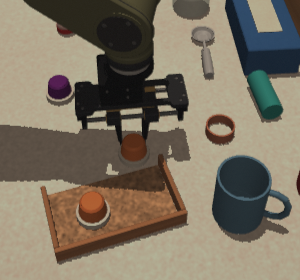

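Pod B, at crop (133,148), is at the tray mouth, clear of the right wall and of A. I'll push the last ~90 mm, drifting slightly left, then retreat.

step_arm --commands '[[[-12,-1,0],[0,0,0],0.62],[[-12,-1,0],[0,0,0],0.62],[[-12,-1,0],[0,0,0],0.62],[[-12,0,0],[0,0,0],0.62],[[-12,0,0],[0,0,0],0.62]]'

```text
time_s: 17.0
eef_pos: [0.5746, -0.206, 0.0256]
tcp_rot: [[0.059, 0.998, -0.0], [0.998, -0.059, 0.0], [0.0, -0.0, -1.0]]
wrist_force: [-0.7, 1.2, -0.0]
opening: 0.0365
grip_force: 0.2
```

step_arm --commands '[[[-10,0,0],[0,0,0],0.62],[[-9,0,0],[0,0,0],0.62],[[-6,0,0],[0,0,0],0.62],[[-4,0,0],[0,0,0],0.62],[[0,0,0],[0,0,0],0.62]]'

```text
time_s: 17.62
eef_pos: [0.5729, -0.2343, 0.0256]
tcp_rot: [[0.059, 0.998, -0.0], [0.998, -0.059, -0.0], [-0.0, -0.0, -1.0]]
wrist_force: [0.6, -0.7, 0.6]
opening: 0.0363
grip_force: 0.0
```

step_arm --commands '[[[5,0,0],[0,0,0],0.62],[[15,0,0],[0,0,0],0.62],[[20,0,0],[0,0,0],0.62],[[0,0,-40],[0,0,0],0.62],[[0,0,-60],[0,0,0],0.62]]'

```text
time_s: 18.25
eef_pos: [0.5735, -0.1916, 0.1239]
tcp_rot: [[0.057, 0.998, -0.006], [0.998, -0.057, 0.003], [0.002, -0.006, -1.0]]
wrist_force: [1.0, -0.9, -0.3]
opening: 0.0363
grip_force: 0.0
```

step_arm --commands '[[[40,0,-40],[0,0,0],0.62],[[50,0,0],[0,0,0],0.62],[[50,0,0],[0,0,0],0.62],[[0,0,0],[0,0,0],0.62]]'

```text
time_s: 18.75
eef_pos: [0.5832, -0.0503, 0.1657]
tcp_rot: [[0.053, 0.999, -0.0], [0.999, -0.053, 0.001], [0.001, -0.0, -1.0]]
wrist_force: [-1.1, -0.3, -0.2]
opening: 0.0361
grip_force: 0.0
```

Run:
```python
from m import *
pods(("scene","side")); C=cam("side");S=cam("scene"); save(np.hstack([C[0][120:460,180:480],S[0][100:440,150:450]]),"s5.png")
```

```text
scene orange [238. 153.] 303 [ 0.5749 -0.2951]
scene orange [265. 135.] 86 [ 0.4919 -0.2988]
scene orange [243. 158.] 140 [ 0.5739 -0.2738]
scene purple [360. 199.] 282 [ 0.4643 -0.008 ]
scene pink [424. 256.] 235 [0.484  0.1827]
side orange [290. 399.] 995 [ 0.5247 -0.3086]
side orange [317. 367.] 412 [ 0.5727 -0.2599]
side orange [271. 382.] 444 [ 0.499  -0.2748]
side purple [238. 267.] 412 [ 0.462  -0.0164]
side pink [241. 192.] 76 [0.4804 0.1879]
```

View pics/s5.png

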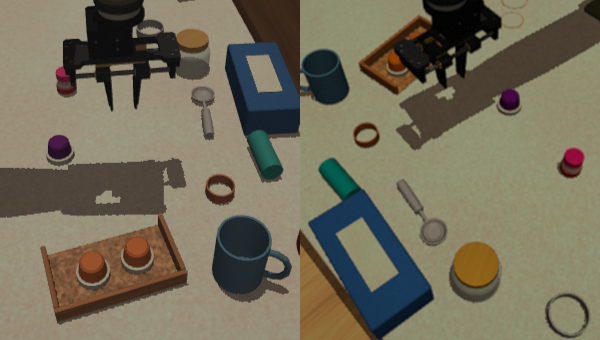

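Both orange pods stand upright inside the tray, at side crop (92,266) and (137,252). That puts them about 60 mm past the front edge at y ≈ -36 and +40 mm. Nothing else has moved, and the arm is clear.

```bash
python3 -c "
from rig import workorder
print(workorder.job_done())"
```

```text
the job is handed in; nothing more can be done
None
```

Both orange pods were pushed into the tray and stand upright there, each about 55–60 mm past the open front edge; nothing else was seen to move, and the job is handed in (no verdict was returned).

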